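# Sort the rattling check valves

### The job

These three check valves came off the compressor lines, and one or two of them have a ball loose inside. Pick them up and gently shake or tip each one end to end, to and fro, to feel which rattle; lay those that rattle in the deep steel tray and the sound ones in the low wooden tray, each flat on the tray's floor. Leave the tin, bottle, jar and wrench where they are.

Things in the scene. Friction and masses are not known exactly. Their poses are not given: they have to be found in the camera images.
- valve_1_center (a point): Centre of a closed aluminium check valve: block 124 (x) x 56 (y) x 56 mm (z), end flanges 58 mm, a dark round plug on each end (38 mm dia, 136 mm over all), 3 mm boss on top. Point: mid-block, 28 mm above its underside; x along its length, z up. 0.38 to 0.54 kg in all. All three look alike, sound or not.
- valve_2_center (a point): Second check valve, outside just as valve_1. A faulty valve holds a loose 27 mm steel ball of 90 g that rolls freely up to 43 mm either way from the middle along x; in a sound valve a ball of the same mass is held fast in the middle (under 1.5 mm of play). Which valves are faulty changes every time.
- valve_3_center (a point): Third check valve, outside just as valve_1; point and axes likewise. A light grip (25 to 30 N) across its 56 mm width at mid-length carries it. Tipped 0.2 rad or more, a loose ball rolls to the low end within half a second and stays there; it shifts the balance of the valve by 4 N cm from the middle to an end.
- steel_tray: Deep sheet-steel tray for valves to be repaired, fixed to the bench, 180 mm (x) by 220 mm (y) outside, 40 mm tall, walls and floor 4 mm thick, open on top. Origin: centre of its underside, on the bench; z up. Stands to the left or to the right of the valves.
- wood_tray: Low plywood tray for sound valves, fixed to the bench, 180 mm (x) by 220 mm (y) outside, 18 mm tall, walls and floor 6 mm thick, open on top. Origin: centre of its underside, on the bench; z up. Stands on the other side from the steel tray.
- tin: Bystander: round steel paint tin, 72 mm diameter, 98 mm tall, standing upright among the valves. Origin: centre of its underside.
- oil_bottle: Bystander: grey plastic oil bottle, 52 mm diameter, 170 mm tall, standing upright in the middle of the valves. Origin: centre of its underside.
- jar: Bystander: glass jar with a dark lid, 56 mm diameter, 75 mm tall, at the far left corner. Origin: centre of its underside.
- wrench: Bystander: steel wrench lying flat across the far side of the valves, under 25 mm high and about 200 mm long. Origin: middle of its underside; its length is its x.
Mind the look-alikes: they are no part of the job. Leave any purple look-alike of the part that bears valve_3_center alone. What is shaped like the part that bears valve_1_center but green is not meant.

How it is judged:
By the outcome, as a careful person would: the job done as asked, in the order asked, and still so for the second after the job is handed in, with the robot touching nothing.
It also fails if it takes over 72 s, if anything falls off the work surface, if the arm or the gripper's body presses on something with over 40 N, if the wrist force passes 120 N, or if a joint passes its speed limit or range.

### The arm

A 6-joint arm with a two-finger parallel gripper is mounted at the origin on the work surface. World frame = base frame: x ahead of the robot, y to its left, z up, the work surface at z = 0. Lengths are in mm, angles in rad, forces in N, time in s.
With the tool pointing down it reaches from about 350 to 975 mm from the base axis. Payload 7.1 kg.
Tool frame: the origin (TCP) lies at the very end of the fingers, on their centre line; the grasp point (between the pads) lies 19 mm behind it; z points along the fingers, y is the direction in which the jaws open and shut (so a half turn about z gives the same grasp; the last joint's range is limited). The gripper opens to 88 mm and grips with 3 to 60 N. Pads are 20 mm wide; open, the fingers measure 115 mm over their backs; the gripper's body (75 mm by 178 mm) begins 61 mm behind the grasp point.
Start: joints at [1.225, 0.423, 1.63, -0, 1.089, -0.019], TCP at [200.602, 591.915, 222.675] pointing down, gripper open.
Joint ranges: [-3, 3], [-0.9, 2.11], [0.09, 2.58], [-1.31, 4.45], [0.11, 2.69], [-2.54, 2.54]. Speed limits (rad/s): [2.39, 2.39, 3.01, 3.14, 3.14, 3.14].

### API

Orientations are given as a rotation vector (axis times angle).
In Python, from workcell import * gives the robot as it stands.
- The arm moves only by the tool play_rows, never from a script. Its argument "plan" is text: rows parted by semicolons, each of 7 numbers parted by spaces: the finger opening in cm, from 0 to 8.78, then the shift along the tool's x, y, z in cm, then the turn, a rotation vector about the tool's x, y, z in degrees. A call has 1 to 20 rows; each row shifts and turns the commanded pose from where the row before left it, along the tool's axes as they then stand; what a row does not reach is not made up. A row lasts 1/8 s, in which the tool goes at most 62.5 mm and 10.7 degrees, less where a joint would pass 70% of its speed; a pose out of reach is approached as far as the arm can. A call is refused whole if a number of a shift passes 6.25 or a number of a turn 10.7, either way. A call with a gripper value outside its range is refused whole. The fingers move at their own pace and stop on an object; the grip force is fixed at half the most. Time passes only in rows, so rows that do not move let the fingers close. It gives the time, the measured TCP pose, the force and the opening at its end, in the units of the state.
- get_obs(): the state, without advancing time (a new reading comes with each control period).
- get_image(name): name is "scene" or "top" or "wrist"; returns a dict with "pixels" (480x640x3 uint8, red, green, blue), "range_z" (480x640 float32, mm along the optical axis (not along the pixel's ray), 0 where there is no reading), "fx", "fy", "cx", "cy" (pixels), "eye" and "attitude" of the camera in the world. Camera axes: x right, y down, z forward; pixel columns grow to the right and rows downward; lengths in mm; the calibration is good to about 2 mm. The wrist camera is an equidistant fisheye: a pixel r from the principal point sees the ray r / f radians off the axis. A picture is of the moment at which its call begins.
- close_job(): hands the job in, once; it reports no verdict.
The state is a dict: "t": time; "qpos": joint angles; "qvel": joint speeds; "joint_torque": joint torques, N m; "ee_pos": TCP position; "orientation": TCP orientation; "ft_force": force on the tool from outside, world axes, zero at the start; "moment": the same for the moment, N m; "width": finger opening in mm.
Only numpy, scipy, OpenCV 4.12 (cv2) and the standard library are available. Lean on these libraries where they do the work, as an engineer would, in place of code of your own. Each camera call takes 0.05 s, during which the arm holds its last target. There are 200 camera calls.

## Working session

There is one attempt and no reset: what is moved stays moved. The work goes in short steps, Python scripts to look and compute and a tool call to move; the robot and the scene stay as the last step left them, time stands still between calls to the robot, and variables do not carry over. Pictures are saved under pics/ and viewed, about 8 in all and at most 12, crops included, and the job is handed in when it is done.

Besides the shell and the picture viewer there is one more tool, called by a JSON object that holds its "op" and its "data", one argument or row to a line. play_rows: Moves the arm, as the interface text tells. Its arguments: {"type":"object","properties":{"plan":{"type":"string"}},"required":["plan"]}

```bash
mkdir -p pics; ls
cat > h.py <<'E'
from workcell import *
import numpy as np, cv2
from scipy.spatial.transform import Rotation as R
def save(n,f):
    im=get_image(n); cv2.imwrite('pics/'+f,im['pixels'][:,:,::-1]); np.savez('pics/'+f+'.npz',**{k:np.array(v) for k,v in im.items()}); return im
E
python3 - <<'E'
from h import *
o=get_obs();print(o)
for n in('top','scene'):
    i=save(n,n+'0.png');print(n,i['fx'],i['fy'],i['cx'],i['cy'],i['eye'],i['attitude'])
E
```

```text
pics
{'t': 0.0, 'qpos': array([ 1.22502745e+00,  4.23837281e-01,  1.63069200e+00, -2.18753498e-05,
        1.08857529e+00, -1.90046788e-02]), 'qvel': array([ 0.0014607 ,  0.00101178, -0.00049599,  0.0009513 ,  0.00011   ,
       -0.0001583 ]), 'joint_torque': array([ 1.40217922e-03, -5.44645393e+01, -2.73666108e+01,  6.44440879e-02,
        2.28013296e-02, -1.19633823e-04]), 'ee_pos': array([200.40923655, 591.41377119, 221.90312367]), 'orientation': array([-5.10942098e-01, -3.09950542e+00,  2.34086057e-03]), 'ft_force': array([-0.1374562 , -0.11264271, -0.27637684]), 'moment': array([-0.03290556,  0.01273604, -0.00995937]), 'width': 87.79686720420263}
top 495.3094098928525 495.3094098928525 305.2589529428267 247.24405368567037 [ 428.03309398   -9.4312645  1088.80028809] [-2.15659361  2.2069238  -0.09001692]
scene 462.3108189469096 462.3108189469096 312.0193000231763 239.3841476934528 [1155.95564091   -5.82790787  608.25292285] [-1.71937821 -1.71657409  0.79888441]
```

View pics/top0.png

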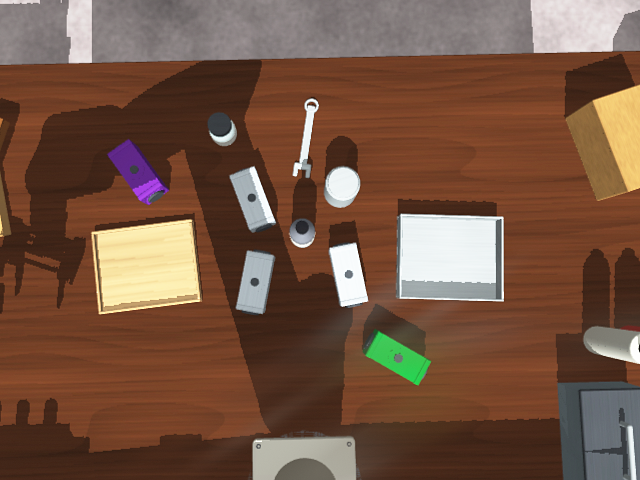

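View pics/scene0.png

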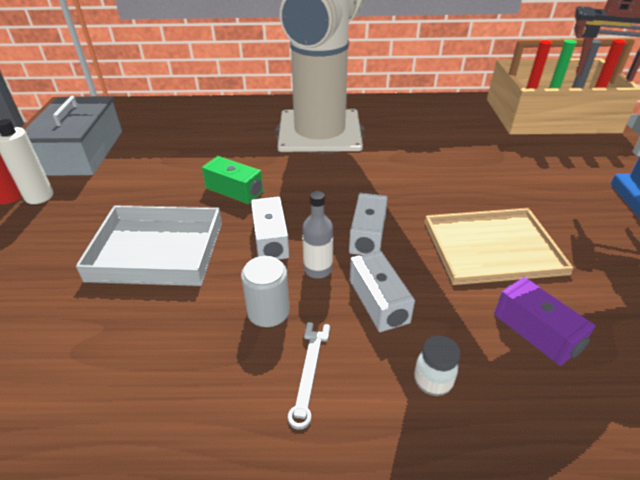

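Top view: the grey valves are at (252,200), (255,282) and (348,274). The look-alikes are the purple block (138,172) and the green block (398,358), and I exclude both. The steel tray is at (450,257) on the right, the wood tray at (147,265) on the left. The tin is at (342,187), bottle (302,233), jar (222,129) and wrench (306,138).

```bash
cat >> h.py <<'E'
def cloud(im):
    h,w=im['range_z'].shape;u,v=np.meshgrid(np.arange(w),np.arange(h));z=im['range_z']
    P=np.stack([(u-im['cx'])/im['fx']*z,(v-im['cy'])/im['fy']*z,z],-1)
    return P@R.from_rotvec(im['attitude']).as_matrix().T+im['eye']
def comps(im,zl,zh,amin=150):
    P=cloud(im);m=((P[...,2]>zl)&(P[...,2]<zh)&(im['range_z']>0)).astype(np.uint8)
    n,l,s,c=cv2.connectedComponentsWithStats(m)
    out=[]
    for i in range(1,n):
        if s[i,4]<amin: continue
        p=P[l==i]; r=cv2.minAreaRect(p[:,:2].astype(np.float32)); 
        b=cv2.boxPoints(r);e=[b[1]-b[0],b[2]-b[1]];e=max(e,key=np.linalg.norm)
        out.append((c[i].round(),np.round(r[0],1),np.round(sorted(r[1]),1),round(np.degrees(np.arctan2(e[1],e[0]))%180,1),p[:,2].mean().round(1)))
    return out
E
python3 - <<'E'
from h import *
im=dict(np.load('pics/top0.png.npz'))
P=cloud(im);print('table z',P[340,200],P[150,450])
for zl,zh in((50,64),(36,44),(14,22),(66,110),(140,180)):
    print(zl,zh)
    for c in comps(im,zl,zh,60):print(*c)
c=cv2.cvtColor(np.ascontiguousarray(im['pixels'][150:330,210:380]),cv2.COLOR_RGB2BGR);cv2.imwrite('pics/crop.png',cv2.resize(c,None,fx=3,fy=3))
E
```

```text
table z [318.50996621 219.55585334   1.79828627] [ 726.06722494 -342.48240057    0.77179473]
50 64
[595. 153.] [ 698.7 -633.3] [  7.3 199.4] 16.6 57.0
[134. 170.] [684.8 345.6] [ 57.7 126.7] 35.2 55.5
[252. 198.] [618.1  97.5] [ 57.7 124.9] 19.6 55.7
[348. 275.] [ 451.9 -101.6] [ 56.9 124.1] 10.0 55.9
[255. 282.] [441.  94.] [ 58.  123.9] 168.1 55.8
[601. 340.] [ 303.1 -621.8] [25.1 58.3] 168.3 56.9
[398. 358.] [ 278.1 -198.3] [ 57.8 124.8] 59.0 56.1
[581. 423.] [ 151.  -574.8] [110.7 229.2] 143.2 57.0
[303. 469.] [55.1 -1.1] [ 29.  111.3] 88.5 56.9
36 44
[579. 125.] [ 763.5 -612.5] [ 5.5 61.8] 17.4 40.0
[595. 166.] [ 674.9 -640.6] [  6.7 116.5] 17.8 40.0
[453. 256.] [ 484. -323.] [180.1 221.4] 86.9 39.4
[569. 421.] [ 137.8 -550.7] [ 5.3 88.6] 179.4 39.9
[571. 462.] [  56.7 -550.2] [ 3.9 70.2] 0.2 39.6
14 22
[585. 159.] [ 693.7 -634.1] [  6.8 189.6] 17.7 18.0
[  3. 217.] [596.5 643.5] [ 6.  78.6] 9.3 17.7
[144. 266.] [480.9 333.6] [179.8 221.2] 96.0 17.1
[590. 338.] [ 302.2 -619.6] [21.3 55.6] 171.6 18.4
[565. 443.] [  85.7 -549.6] [ 4.5 76.2] 178.6 18.1
66 110
[614. 139.] [ 713.1 -679.6] [105.1 200.4] 16.8 99.2
[219. 124.] [773.3 161.6] [48.1 48.8] 22.2 73.8
[342. 184.] [636.9 -92.2] [70.2 70.3] 42.1 94.8
[303. 237.] [535.7  -7.1] [43.8 49.3] 89.4 99.4
[610. 342.] [ 302.6 -621.6] [26.6 58.9] 170.0 88.8
[606. 432.] [ 125.1 -602.7] [120.4 180.9] 179.8 99.5
[305. 474.] [58.1 -1.1] [ 23.9 101.7] 88.6 86.6
140 180
[302. 227.] [539.4  -7.5] [22.7 23.1] 177.7 168.9
[633. 347.] [ 301.7 -621.2] [24.5 58. ] 172.8 154.6
```

View pics/crop.png

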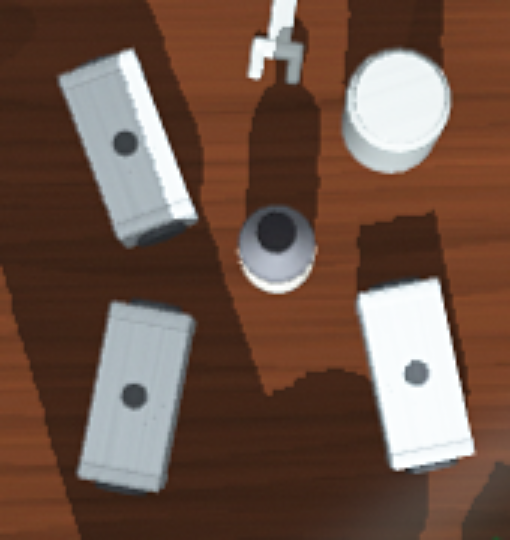

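Crop: three grey valves, each with a dark boss and plugs. Steel tray on the right, wood tray on the left. Now I work out the moves to the first valve, A.

```bash
cat >> h.py <<'E'
def go(x,y,z,psi,o=None):
    """total shift in tool axes (cm), then turn (deg, tool axes) to reach tool-down pose with valve-axis yaw psi(deg)"""
    o=o or get_obs(); Rc=R.from_rotvec(o['orientation']); c,s=np.cos(np.radians(psi)),np.sin(np.radians(psi))
    Rt=R.from_matrix(np.array([[-c,-s,0],[-s,c,0],[0,0,-1]]))
    d=Rc.inv().apply(np.array([x,y,z])-o['ee_pos'])/10
    print('t',o['t'],'pos',o['ee_pos'].round(1),'w',round(o['width'],1),'shift',d.round(2),'rows',int(np.ceil(np.abs(d).max()/5.5)),'turn',np.degrees((Rc.inv()*Rt).as_rotvec()).round(1))
def meas(n=8):
    M=[];F=[]
    for _ in range(n):
        o=get_obs();Rc=R.from_rotvec(o['orientation']);M.append(Rc.inv().apply(o['moment']));F.append(Rc.inv().apply(o['ft_force']));get_image('wrist')
    z=Rc.as_matrix()[:,0]
    print('t',round(o['t'],2),'tip',round(np.degrees(np.arcsin(z[2])),1),'M',np.mean(M,0).round(4),'sd',np.std(M,0).round(4),'F',np.mean(F,0).round(2),'w',round(o['width'],1),'p',o['ee_pos'].round(1))
E
python3 - <<'E'
from h import *
go(441,94,180,-11.9)
meas(6)
E
```

```text
t 0.1 pos [200.5 591.5 222. ] w 87.5 shift [-38.75 -39.39   4.25] rows 8 turn [-0.1 -0.  -6.8]
t 0.35 tip 0.0 M [-0.0038  0.0087 -0.0069] sd [0.0243 0.0241 0.0293] F [-0.06 -0.06 -0.34] w 87.7 p [200.6 591.8 222.5]
```

{"op": "play_rows", "data": {
  "plan": "8.78 -4.85 -4.9 0.5 0 0 0;8.78 -4.85 -4.9 0.5 0 0 0;8.78 -4.85 -4.9 0.5 0 0 0;8.78 -4.85 -4.9 0.5 0 0 0;8.78 -4.85 -4.9 0.5 0 0 0;8.78 -4.85 -4.9 0.5 0 0 0;8.78 -4.85 -4.9 0.5 0 0 0;8.78 -4.85 -5.0 0.7 0 0 0;8.78 0 0 0 0 0 -6.8;8.78 0 0 0 0 0 0;8.78 0 0 0 0 0 0"
}}

```text
t: 1.78
ee_pos: [418.3, 144.0, 184.9]
orientation: [0.328, 3.124, 0.0]
ft_force: [0.2, -0.9, 0.9]
width: 87.6
```

Run:
```python
from h import *
go(441,94,14,-11.9)
save('wrist','w1.png')
```

```text
t 1.775 pos [418.3 144.  184.9] w 87.6 shift [-3.25 -4.42 17.09] rows 4 turn [ 0.   0.  -0.1]
```

View pics/w1.png

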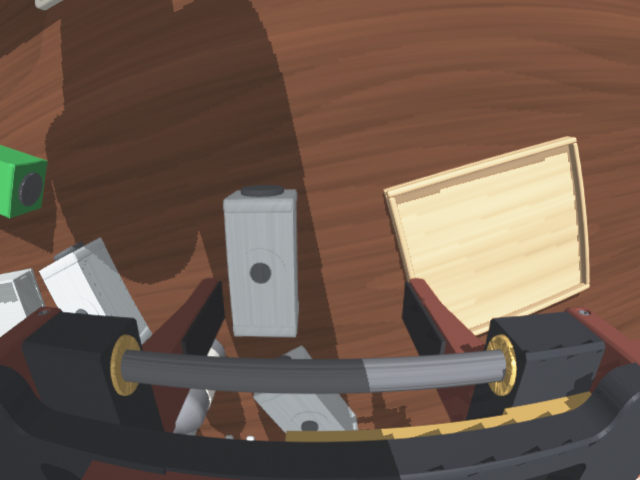

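The wrist view shows valve A with its boss at (260,272), lined up with the tool's x, and the fingers clear of it. The rows fell short of their targets (speed limits), so I correct for that.

{"op": "play_rows", "data": {
  "plan": "8.78 -1.65 -2.2 1 0 0 0;8.78 -1.6 -2.2 1 0 0 0;8.78 0 0 3 0 0 0;8.78 0 0 0 0 0 0;8.78 0 0 0 0 0 0"
}}

```text
t: 2.45
ee_pos: [441.2, 94.5, 135.3]
orientation: [0.325, 3.125, 0.0]
ft_force: [-0.5, 0.2, 1.3]
width: 87.8
```

Run:
```python
from h import *
go(441,94,14,-11.9)
```

```text
t 2.45 pos [441.2  94.5 135.3] w 87.8 shift [ 1.000e-02 -5.000e-02  1.213e+01] rows 3 turn [0. 0. 0.]
```

{"op": "play_rows", "data": {
  "plan": "8.78 0 0 3 0 0 0;8.78 0 0 3 0 0 0;8.78 0 0 3 0 0 0;8.78 0 0 3 0 0 0;8.78 0 0 0 0 0 0;5 0 0 0 0 0 0;5 0 0 0 0 0 0;5 0 0 0 0 0 0;5 0 0 0 0 0 0"
}}

```text
t: 3.58
ee_pos: [441.7, 93.8, 15.5]
orientation: [0.326, 3.123, 0.001]
ft_force: [-0.8, -0.4, 7.6]
width: 56.1
```

Run:
```python
from h import *
print(get_obs()['ee_pos'],get_obs()['width'],get_obs()['ft_force'])
```

```text
[441.65170727  93.82735251  15.49402094] 56.092933818752115 [-0.83843382 -0.36918956  7.631514  ]
```

{"op": "play_rows", "data": {
  "plan": "5 0 0 -3 0 0 0;5 0 0 -4 0 0 0;5 0 0 -4 0 0 0;5 0 0 -4 0 0 0;5 0 0 0 0 7 0;5 0 0 0 0 7 0;5 0 0 0 0 7 0;5 0 0 0 0 0 0;5 0 0 0 0 0 0;5 0 0 0 0 0 0;5 0 0 0 0 0 0;5 0 0 0 0 0 0"
}}

```text
t: 5.08
ee_pos: [441.0, 93.9, 165.1]
orientation: [-0.288, -2.762, -0.053]
ft_force: [-0.6, 1.0, -3.1]
width: 55.9
```

Run:
```python
from h import *
meas()
```

```text
t 5.42 tip 21.0 M [ 0.0052 -0.3455 -0.0014] sd [0.0159 0.0292 0.0554] F [-1.12 -0.08  3.57] w 55.8 p [441.2  93.7 164.8]
```

{"op": "play_rows", "data": {
  "plan": "5 0 0 0 0 -7 0;5 0 0 0 0 -7 0;5 0 0 0 0 -7 0;5 0 0 0 0 0 0;5 0 0 0 0 0 0;5 0 0 0 0 0 0;5 0 0 0 0 0 0"
}}

```text
t: 6.35
ee_pos: [441.7, 93.6, 164.6]
orientation: [-0.327, -3.124, 0.0]
ft_force: [0.2, 0.1, -4.4]
width: 55.7
```

Run:
```python
from h import *
meas()
```

```text
t 6.7 tip 0.0 M [ 0.0059  0.0362 -0.0031] sd [0.0331 0.0385 0.0455] F [-0.04  0.29  3.99] w 56.0 p [441.1  93.7 164.7]
```

{"op": "play_rows", "data": {
  "plan": "5 0 0 0 0 -7 0;5 0 0 0 0 -7 0;5 0 0 0 0 -7 0;5 0 0 0 0 0 0;5 0 0 0 0 0 0;5 0 0 0 0 0 0;5 0 0 0 0 0 0;5 0 0 0 0 0 0"
}}

```text
t: 7.75
ee_pos: [441.5, 93.6, 164.8]
orientation: [0.289, 2.762, -0.054]
ft_force: [-0.4, -0.6, -2.8]
width: 55.5
```

Run:
```python
from h import *
meas()
```

```text
t 8.1 tip -21.0 M [-0.0054  0.36    0.0188] sd [0.0283 0.037  0.0149] F [ 1.59 -0.16  3.24] w 55.8 p [441.1  93.7 164.8]
```

{"op": "play_rows", "data": {
  "plan": "5 0 0 0 0 7 0;5 0 0 0 0 7 0;5 0 0 0 0 7 0;5 0 0 0 0 0 0;5 0 0 0 0 0 0;5 0 0 0 0 0 0;5 0 0 0 0 0 0"
}}

```text
t: 9.02
ee_pos: [440.5, 93.9, 164.8]
orientation: [0.325, 3.124, -0.0]
ft_force: [0.2, 0.4, -3.1]
width: 55.6
```

Run:
```python
from h import *
meas()
go(480,334,180,6)
go(484,-323,180,-3)
```

```text
t 9.38 tip -0.0 M [-0.0017 -0.0238 -0.0056] sd [0.0235 0.0262 0.0256] F [ 0.18 -0.1   3.85] w 56.2 p [441.2  93.7 164.8]
t 9.425 pos [441.1  93.7 164.8] w 55.8 shift [ 1.16 24.31 -1.52] rows 5 turn [ -0.    0.  -17.9]
t 9.425 pos [441.1  93.7 164.8] w 55.8 shift [-12.8  -39.89  -1.52] rows 8 turn [-0.   0.  -8.9]
```

{"op": "play_rows", "data": {
  "plan": "5 0 0 0 0 7 0;5 0 0 0 0 7 0;5 0 0 0 0 7 0;5 0 0 0 0 0 0;5 0 0 0 0 0 0;5 0 0 0 0 0 0;5 0 0 0 0 0 0;5 0 0 0 0 0 0;5 0 0 0 0 -7 0;5 0 0 0 0 -7 0;5 0 0 0 0 -7 0;5 0 0 0 0 0 0;5 0 0 0 0 0 0;5 0 0 0 0 0 0;5 0 0 0 0 0 0"
}}

```text
t: 11.3
ee_pos: [441.7, 93.6, 164.6]
orientation: [-0.327, -3.124, 0.0]
ft_force: [-0.9, 0.3, -4.5]
width: 55.5
```

Run:
```python
from h import *
meas(12)
```

```text
t 11.85 tip -0.0 M [-0.0115  0.0292 -0.0088] sd [0.0268 0.0361 0.0342] F [ 0.09 -0.07  4.07] w 55.7 p [441.1  93.7 164.8]
```

Level readings after a + tip are +0.036 and +0.029 Nm, and −0.024 after a − tip. The sign flips by close to the expected amount, so A rattles and goes in the steel tray, far slot.

{"op": "play_rows", "data": {
  "plan": "5 0 0 -2.5 0 0 0;5 0 0 -2.5 0 0 0;5 -1.4 -4.5 0 0 0 0;5 -1.4 -4.5 0 0 0 0;5 -1.4 -4.5 0 0 0 0;5 -1.4 -4.5 0 0 0 0;5 -1.4 -4.5 0 0 0 0;5 -1.4 -4.5 0 0 0 0;5 -1.4 -4.5 0 0 0 0;5 -1.4 -4.5 0 0 0 0;5 -1.4 -4.5 0 0 0 0;5 -1.4 -4.5 0 0 0 0;5 0 0 0 0 0 -8.8;5 0 0 0 0 0 0;5 0 0 0 0 0 0"
}}

```text
t: 13.78
ee_pos: [485.0, -374.9, 214.6]
orientation: [-0.089, -3.14, -0.001]
ft_force: [0.2, 0.5, -3.6]
width: 55.7
```

Run:
```python
from h import *
go(481.4,-371,20.5,-3.1)
```

```text
t 13.775 pos [ 485.  -374.9  214.6] w 55.7 shift [ 0.37  0.36 19.41] rows 4 turn [ 0.  -0.  -0.2]
```

{"op": "play_rows", "data": {
  "plan": "5 0.37 0.36 4 0 0 0;5 0 0 5 0 0 0;5 0 0 5 0 0 0;5 0 0 3 0 0 0;5 0 0 1.6 0 0 0;5 0 0 0.6 0 0 0;5 0 0 0 0 0 0;5 0 0 0 0 0 0"
}}

```text
t: 14.78
ee_pos: [482.5, -372.3, 24.1]
orientation: [0.086, 3.139, -0.002]
ft_force: [-0.2, 0.2, -4.1]
width: 56.0
```

Run:
```python
from h import *
go(481.4,-371,20.5,-3.1);meas(3)
```

```text
t 14.775 pos [ 482.5 -372.3   24.1] w 56.0 shift [0.11 0.13 0.36] rows 1 turn [-0.1  0.1 -0. ]
t 14.88 tip -0.1 M [-0.018   0.0103 -0.0116] sd [0.0228 0.0224 0.0159] F [0.11 0.03 4.01] w 56.1 p [ 482.2 -372.2   23.9]
```

{"op": "play_rows", "data": {
  "plan": "5 0 0 0.25 0 0 0;5 0 0 0.12 0 0 0;5 0 0 0 0 0 0;7 0 0 0 0 0 0;7 0 0 0 0 0 0;7 0 0 0 0 0 0;7 0 0 -3 0 0 0;7 0 0 -5 0 0 0;7 0 0 -5 0 0 0;7 0 0 -5 0 0 0;7 0 0 0 0 0 0"
}}

```text
t: 16.3
ee_pos: [483.9, -373.4, 203.6]
orientation: [0.085, 3.134, -0.008]
ft_force: [1.2, -0.4, 0.2]
width: 70.0
```

Run:
```python
from h import *
go(618.3,97.3,190,19.6)
im=save('top','top1.png')
P=cloud(im)
for c in comps(im,52,66,150):print(*c)
```

```text
t 16.3 pos [ 483.9 -373.4  203.6] w 70.0 shift [-10.85  47.74   1.2 ] rows 9 turn [ -0.4   0.3 -22.7]
[591. 141.] [ 721.  -626.3] [  6.7 153.2] 17.5 58.8
[134. 170.] [684.4 345. ] [ 58.  125.5] 34.9 55.7
[252. 198.] [618.   97.3] [ 57.3 124.8] 19.6 55.9
[474. 263.] [ 480.2 -371.4] [ 58.6 125.7] 176.7 59.7
[348. 274.] [ 451.9 -101.7] [ 56.9 124.1] 9.9 56.1
[398. 358.] [ 277.9 -198.3] [ 57.8 125.7] 58.9 56.2
```

{"op": "play_rows", "data": {
  "plan": "7 -1.1 4.8 0 0 0 0;7 -1.1 4.8 0 0 0 0;7 -1.1 4.8 0 0 0 0;7 -1.1 4.8 0 0 0 0;7 -1.1 4.8 0 0 0 0;7 -1.1 4.8 0 0 0 0;7 -1.1 4.8 0 0 0 0;7 -1.1 4.8 0 0 0 0;8.78 -1.1 4.8 0 0 0 0;8.78 -1 4.6 0 0 0 0;8.78 0 0 0 0 0 -7.6;8.78 0 0 0 0 0 -7.6;8.78 0 0 0 0 0 -7.5;8.78 0 0 0 0 0 0"
}}

```text
t: 18.1
ee_pos: [615.5, 99.6, 197.1]
orientation: [0.532, -3.093, -0.0]
ft_force: [0.3, -0.9, -0.6]
width: 87.7
```

Run:
```python
from h import *
go(618.2,97.4,14,19.6)
```

```text
t 18.1 pos [615.5  99.6 197.1] w 87.7 shift [-0.24 -0.31 18.31] rows 4 turn [ 0.  -0.2 -0.1]
```

{"op": "play_rows", "data": {
  "plan": "8.78 -0.25 -0.3 4.5 0 0 0;8.78 0 0 4.5 0 0 0;8.78 0 0 4.5 0 0 0;8.78 0 0 3 0 0 0;8.78 0 0 1.6 0 0 0;8.78 0 0 0 0 0 0;5 0 0 0 0 0 0;5 0 0 0 0 0 0;5 0 0 0 0 0 0;5 0 0 0 0 0 0"
}}

```text
t: 19.35
ee_pos: [620.3, 97.8, 18.8]
orientation: [-0.534, 3.095, 0.0]
ft_force: [-0.6, 0.8, 5.6]
width: 55.9
```

{"op": "play_rows", "data": {
  "plan": "5 0 0 -3 0 0 0;5 0 0 -4 0 0 0;5 0 0 -4 0 0 0;5 0 0 -4 0 0 0;5 0 0 0 0 7 0;5 0 0 0 0 7 0;5 0 0 0 0 7 0;5 0 0 0 0 0 0;5 0 0 0 0 0 0;5 0 0 0 0 0 0;5 0 0 0 0 0 0;5 0 0 0 0 -7 0;5 0 0 0 0 -7 0;5 0 0 0 0 -7 0;5 0 0 0 0 0 0;5 0 0 0 0 0 0;5 0 0 0 0 0 0;5 0 0 0 0 0 0"
}}

```text
t: 21.6
ee_pos: [620.4, 97.9, 167.7]
orientation: [0.534, -3.095, 0.0]
ft_force: [-0.6, 0.8, -3.7]
width: 56.1
```

Run:
```python
from h import *
meas(14)
```

```text
t 22.25 tip -0.0 M [-0.0575 -0.0155  0.0087] sd [0.0253 0.0276 0.0266] F [ 0.07 -0.05  4.16] w 56.0 p [619.9  97.7 168.1]
```

{"op": "play_rows", "data": {
  "plan": "5 0 0 0 0 -7 0;5 0 0 0 0 -7 0;5 0 0 0 0 -7 0;5 0 0 0 0 0 0;5 0 0 0 0 0 0;5 0 0 0 0 0 0;5 0 0 0 0 0 0"
}}

```text
t: 23.18
ee_pos: [620.6, 97.9, 168.2]
orientation: [-0.473, 2.739, 0.088]
ft_force: [-0.1, -0.4, -3.9]
width: 55.8
```

Run:
```python
from h import *
meas(8)
```

```text
t 23.52 tip -21.0 M [-0.0366  0.3901  0.0072] sd [0.0248 0.0247 0.0327] F [1.58 0.   3.98] w 56.1 p [619.9  97.7 168. ]
```

{"op": "play_rows", "data": {
  "plan": "5 0 0 0 0 7 0;5 0 0 0 0 7 0;5 0 0 0 0 7 0;5 0 0 0 0 0 0;5 0 0 0 0 0 0;5 0 0 0 0 0 0;5 0 0 0 0 0 0"
}}

```text
t: 24.45
ee_pos: [619.4, 97.4, 168.2]
orientation: [-0.533, 3.095, 0.0]
ft_force: [-0.0, -0.1, -4.2]
width: 56.0
```

Run:
```python
from h import *
meas(14)
go(486,381,200,6)
go(486.6,-275,200,-3.1)
```

```text
t 25.1 tip 0.0 M [-0.0449 -0.0244 -0.0143] sd [0.0351 0.0221 0.028 ] F [-0.12 -0.03  4.2 ] w 55.7 p [619.9  97.7 168.1]
t 25.15 pos [619.9  97.7 168. ] w 55.9 shift [ 3.12 31.18 -3.2 ] rows 6 turn [ 0.  -0.  13.6]
t 25.15 pos [619.9  97.7 168. ] w 55.9 shift [ 25.05 -30.65  -3.19] rows 6 turn [-0.  -0.  22.7]
```

B reads −0.0155 and −0.0244 Nm, so the balance doesn't shift: it's sound and goes in the wood tray, far slot. Its tilt arm of 0.273 m also matches A's once a loose ball is counted in A.

{"op": "play_rows", "data": {
  "plan": "5 0.6 4.5 0 0 0 0;5 0.6 4.5 0 0 0 0;5 0.6 4.5 0 0 0 0;5 0.6 4.5 0 0 0 0;5 0.6 4.5 0 0 0 0;5 0.6 4.4 0 0 0 0;5 0.6 4.4 0 0 0 0;5 0 0 0 0 0 6.8;5 0 0 0 0 0 6.8;5 0 0 0 0 0 0;5 0 0 0 0 0 0"
}}

```text
t: 26.52
ee_pos: [475.5, 378.4, 168.1]
orientation: [-0.167, 3.137, 0.0]
ft_force: [0.2, 0.2, -4.0]
width: 55.7
```

Run:
```python
from h import *
go(476,379,25.5,6)
```

```text
t 26.525 pos [475.5 378.4 168.1] w 55.7 shift [-0.05  0.05 14.26] rows 3 turn [0.  0.  0.1]
```

{"op": "play_rows", "data": {
  "plan": "5 0 0 4 0 0 0;5 0 0 4 0 0 0;5 0 0 3.6 0 0 0;5 0 0 1.6 0 0 0;5 0 0 0.6 0 0 0;5 0 0 0.3 0 0 0;5 0 0 0 0 0 0;5 0 0 0 0 0 0"
}}

```text
t: 27.52
ee_pos: [476.0, 378.9, 28.1]
orientation: [-0.164, 3.136, 0.001]
ft_force: [0.6, 0.0, -3.9]
width: 55.7
```

Run:
```python
from h import *
go(476,379,25.5,6);meas(3)
```

```text
t 27.525 pos [476.  378.9  28.1] w 55.7 shift [-0.    0.01  0.26] rows 1 turn [ 0.   0.1 -0. ]
t 27.62 tip -0.1 M [-0.0581 -0.0279 -0.0136] sd [0.0245 0.0375 0.0296] F [-0.38  0.07  4.14] w 55.7 p [475.8 378.8  27.8]
```

{"op": "play_rows", "data": {
  "plan": "5 0 0 0.2 0 0 0;5 0 0 0.1 0 0 0;5 0 0 0 0 0 0;7 0 0 0 0 0 0;7 0 0 0 0 0 0;7 0 0 0 0 0 0;7 0 0 -3 0 0 0;7 0 0 -5 0 0 0;7 0 0 -5 0 0 0;7 0 0 -5 0 0 0;7 0 0 0 0 0 0"
}}

```text
t: 29.05
ee_pos: [477.6, 380.2, 208.6]
orientation: [-0.163, 3.13, 0.007]
ft_force: [0.7, 0.5, 0.2]
width: 70.0
```

Run:
```python
from h import *
go(452,-101.6,200,10)
im=save('top','top2.png')
for c in comps(im,52,66,150):print(*c)
```

```text
t 29.05 pos [477.6 380.2 208.6] w 70.0 shift [  7.57 -47.65   0.6 ] rows 9 turn [ 0.2  0.4 -4. ]
[596. 153.] [ 698.9 -632.8] [  7.4 199.6] 17.1 59.0
[134. 170.] [683.8 345.5] [ 57.4 125.4] 34.5 55.7
[477. 258.] [ 480.2 -371.1] [ 59.  130.1] 177.0 60.0
[120. 273.] [471.  378.2] [ 59.8 129. ] 6.6 61.2
[349. 274.] [ 451.9 -101.7] [ 56.8 124.1] 9.8 56.1
[398. 358.] [ 278.  -198.4] [ 57.8 124.8] 58.9 56.2
[582. 423.] [ 152.3 -575.5] [110.9 228.8] 142.6 58.9
```

{"op": "play_rows", "data": {
  "plan": "7 0.75 -4.8 0 0 0 0;7 0.75 -4.8 0 0 0 0;7 0.75 -4.8 0 0 0 0;7 0.75 -4.8 0 0 0 0;7 0.75 -4.8 0 0 0 0;7 0.75 -4.8 0 0 0 0;7 0.75 -4.8 0 0 0 0;7 0.75 -4.8 0 0 0 0;8.78 0.75 -4.7 0 0 0 0;8.78 0.8 -4.5 0 0 0 0;8.78 0 0 0 0 0 -4;8.78 0 0 0 0 0 0;8.78 0 0 0 0 0 0"
}}

```text
t: 30.72
ee_pos: [449.4, -102.3, 203.2]
orientation: [0.272, -3.128, -0.001]
ft_force: [-0.1, 0.4, -0.8]
width: 87.9
```

Run:
```python
from h import *
go(452,-101.7,14,9.9)
```

```text
t 30.725 pos [ 449.4 -102.3  203.2] w 87.9 shift [-0.3   0.   18.92] rows 4 turn [ 0.  -0.1  0. ]
```

{"op": "play_rows", "data": {
  "plan": "8.78 -0.15 0 4.5 0 0 0;8.78 0 0 4.5 0 0 0;8.78 0 0 4.5 0 0 0;8.78 0 0 3.4 0 0 0;8.78 0 0 1.9 0 0 0;8.78 0 0 0 0 0 0;5 0 0 0 0 0 0;5 0 0 0 0 0 0;5 0 0 0 0 0 0;5 0 0 0 0 0 0"
}}

```text
t: 31.98
ee_pos: [451.8, -102.6, 16.7]
orientation: [-0.273, 3.129, -0.0]
ft_force: [0.2, 1.0, 5.9]
width: 55.8
```

{"op": "play_rows", "data": {
  "plan": "5 0 0 -3 0 0 0;5 0 0 -4 0 0 0;5 0 0 -4 0 0 0;5 0 0 -4 0 0 0;5 0 0 0 0 7 0;5 0 0 0 0 7 0;5 0 0 0 0 7 0;5 0 0 0 0 0 0;5 0 0 0 0 0 0;5 0 0 0 0 0 0;5 0 0 0 0 0 0;5 0 0 0 0 -7 0;5 0 0 0 0 -7 0;5 0 0 0 0 -7 0;5 0 0 0 0 0 0;5 0 0 0 0 0 0;5 0 0 0 0 0 0;5 0 0 0 0 0 0"
}}

```text
t: 34.22
ee_pos: [451.9, -102.4, 165.9]
orientation: [0.274, -3.129, -0.0]
ft_force: [-1.0, -0.5, -4.7]
width: 55.6
```

Run:
```python
from h import *
meas(14)
```

```text
t 34.88 tip -0.0 M [-0.0254 -0.0044 -0.0016] sd [0.0358 0.0299 0.023 ] F [0.33 0.22 4.21] w 55.7 p [ 451.4 -102.5  166.1]
```

{"op": "play_rows", "data": {
  "plan": "5 0 0 0 0 -7 0;5 0 0 0 0 -7 0;5 0 0 0 0 -7 0;5 0 0 0 0 0 0;5 0 0 0 0 0 0;5 0 0 0 0 0 0;5 0 0 0 0 0 0"
}}

```text
t: 35.8
ee_pos: [452.1, -102.4, 166.2]
orientation: [-0.243, 2.766, 0.045]
ft_force: [0.3, 0.4, -4.5]
width: 55.9
```

Run:
```python
from h import *
meas(8)
```

```text
t 36.15 tip -21.0 M [-0.0352  0.4043 -0.0044] sd [0.0302 0.0282 0.027 ] F [1.67 0.14 4.03] w 55.6 p [ 451.4 -102.5  166.1]
```

{"op": "play_rows", "data": {
  "plan": "5 0 0 0 0 7 0;5 0 0 0 0 7 0;5 0 0 0 0 7 0;5 0 0 0 0 0 0;5 0 0 0 0 0 0;5 0 0 0 0 0 0;5 0 0 0 0 0 0"
}}

```text
t: 37.08
ee_pos: [450.7, -102.6, 166.1]
orientation: [-0.272, 3.129, 0.0]
ft_force: [-0.3, 0.7, -3.8]
width: 55.6
```

Run:
```python
from h import *
meas(14)
go(488,287,220,6)
go(486.6,-275,220,-3.1)
```

```text
t 37.73 tip 0.0 M [-0.0349  0.0138  0.0028] sd [0.0341 0.0274 0.0257] F [0.19 0.15 4.06] w 55.9 p [ 451.4 -102.5  166.1]
t 37.775 pos [ 451.4 -102.5  166.1] w 55.7 shift [-10.35  37.73  -5.39] rows 7 turn [ 0. -0.  4.]
t 37.775 pos [ 451.4 -102.5  166.1] w 55.7 shift [ -0.48 -17.6   -5.39] rows 4 turn [ 0.  -0.  13.1]
```

C reads −0.004 and +0.014 Nm, again with no ball shift (sound). It goes in the wood tray, near slot, raised above the bottle on the way.

{"op": "play_rows", "data": {
  "plan": "5 0 0 -2.7 0 0 0;5 0 0 -2.7 0 0 0;5 -1.05 4.2 0 0 0 0;5 -1.1 4.2 0 0 0 0;5 -1.1 4.2 0 0 0 0;5 -1.1 4.2 0 0 0 0;5 -1.1 4.2 0 0 0 0;5 -1.1 4.2 0 0 0 0;5 -1.1 4.2 0 0 0 0;5 -1.1 4.2 0 0 0 0;5 -1.1 4.1 0 0 0 0;5 0 0 0 0 0 4;5 0 0 0 0 0 0;5 0 0 0 0 0 0"
}}

```text
t: 39.52
ee_pos: [482.9, 285.4, 219.9]
orientation: [0.165, -3.137, 0.0]
ft_force: [0.2, -0.7, -4.2]
width: 55.9
```

Run:
```python
from h import *
go(486,288,23.5,6)
```

```text
t 39.525 pos [482.9 285.4 219.9] w 55.9 shift [-0.34  0.23 19.64] rows 4 turn [-0. -0.  0.]
```

{"op": "play_rows", "data": {
  "plan": "5 -0.3 0.2 4.5 0 0 0;5 0 0 4.5 0 0 0;5 0 0 4.5 0 0 0;5 0 0 3.2 0 0 0;5 0 0 1.9 0 0 0;5 0 0 0.7 0 0 0;5 0 0 0 0 0 0;5 0 0 0 0 0 0"
}}

```text
t: 40.52
ee_pos: [486.8, 288.6, 28.3]
orientation: [-0.164, 3.135, 0.002]
ft_force: [-0.1, 0.3, -4.1]
width: 55.9
```

Run:
```python
from h import *
go(486,288,23.5,6)
```

```text
t 40.525 pos [486.8 288.6  28.3] w 55.9 shift [ 0.08 -0.05  0.48] rows 1 turn [ 0.   0.1 -0. ]
```

{"op": "play_rows", "data": {
  "plan": "5 0 0 0.3 0 0 0;5 0 0 0.15 0 0 0;5 0 0 0.05 0 0 0;5 0 0 0 0 0 0;7 0 0 0 0 0 0;7 0 0 0 0 0 0;7 0 0 0 0 0 0;7 0 0 -3 0 0 0;7 0 0 -5 0 0 0;7 0 0 -5 0 0 0;7 0 0 -5 0 0 0;7 0.5 -4.5 0 0 0 0;7 0.5 -4.5 0 0 0 0;7 0.5 -4.5 0 0 0 0;7 0.5 -4.5 0 0 0 0;7 0 0 0 0 0 0"
}}

```text
t: 42.52
ee_pos: [484.4, 104.8, 202.1]
orientation: [0.158, -3.137, 0.0]
ft_force: [-0.1, 0.1, -0.6]
width: 69.9
```

Run:
```python
from h import *
print(get_obs()['t'],get_obs()['ee_pos'])
im=save('top','top3.png')
for c in comps(im,50,68,150):print(*c)
for c in comps(im,66,110,150)[:4]:print(*c)
```

```text
42.525 [484.43649005 104.76439655 202.05957333]
[596. 153.] [ 698.8 -633.2] [  8.  199.9] 17.5 59.1
[135. 170.] [684.6 345.2] [ 57.5 126. ] 34.7 55.5
[477. 257.] [ 480.6 -370.9] [ 58.9 134.9] 177.0 59.8
[118. 269.] [473.2 377.9] [ 59. 135.] 6.1 61.0
[601. 341.] [ 303.3 -621.8] [26.8 58.7] 168.1 59.2
[398. 358.] [ 277.4 -199.4] [ 57.9 126.9] 59.0 56.1
[582. 424.] [ 152.4 -574.8] [112.4 230.1] 142.5 58.8
[614. 138.] [ 713.1 -679.2] [104.5 200.1] 17.2 99.2
[219. 124.] [773.3 161.6] [47.8 49. ] 26.6 73.9
[342. 184.] [637.3 -92.2] [70.4 70.6] 62.1 94.6
[610. 342.] [ 302.8 -621.2] [26.  58.8] 169.7 88.6
```

View pics/top3.png

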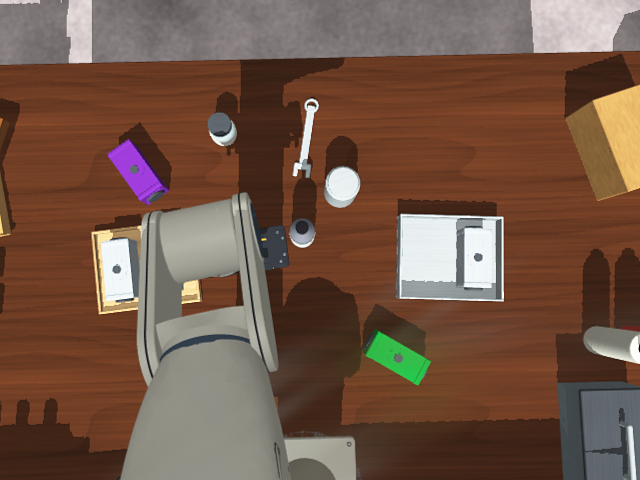

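Valves A (477,257) and B (118,269) lie flat in their trays. C is hidden behind the arm, so I move aside for one more look.

{"op": "play_rows", "data": {
  "plan": "7 1 -4.5 -1 0 0 0;7 1 -4.5 -1 0 0 0;7 0.5 -4.5 0 0 0 0;7 0.5 -4.5 0 0 0 0;7 0.5 -4 0 0 0 0;7 0 0 0 0 0 0"
}}

```text
t: 43.32
ee_pos: [473.5, -116.4, 222.1]
orientation: [-0.16, 3.137, -0.0]
ft_force: [-0.5, -0.1, 0.3]
width: 70.2
```

Run:
```python
from h import *
print(get_obs()['t'],get_obs()['ee_pos'])
im=save('top','top4.png')
for c in comps(im,56,68,150):print(*c)
```

```text
43.325 [ 473.45273134 -116.44506295  222.10733733]
[597. 153.] [ 698.6 -632.5] [  8.1 199.6] 17.2 62.0
[129. 161.] [699.2 355.6] [55.5 85.6] 34.7 57.6
[478. 258.] [ 481.1 -371.2] [ 57.9 124.1] 176.8 60.1
[161. 262.] [487.2 288.6] [ 58.1 126.2] 5.9 61.6
[117. 269.] [473.5 378.2] [ 58.5 124.2] 6.4 61.5
[575. 434.] [ 119.5 -549.8] [ 10.  180.7] 177.9 62.0
```

View pics/top4.png

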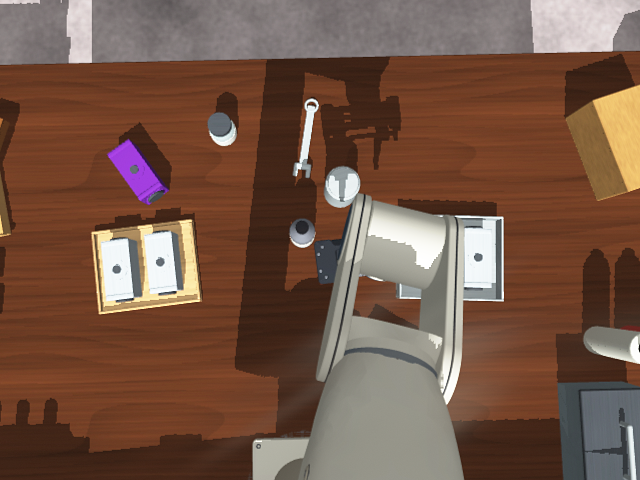

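The wood tray holds two flat valves, at (118,269) and (160,262). The steel tray holds one at (478,258). Nothing else has moved, so I hand in.

```bash
python3 -c "
from workcell import *
print(close_job())"
```

```text
the job is handed in; nothing more can be done
None
```

I tipped each valve ±21° end to end and sorted them by feel: one rattled and went in the steel tray, and two were sound and went in the wood tray. I handed the job in at about 43 s, within the 72 s limit.

| Valve (first position) | Level balance after + tip | After − tip | Verdict | Tray |
|---|---|---|---|---|
| A (441, 94) | +0.036 and +0.029 Nm | −0.024 Nm | loose ball | steel |
| B (618, 97) | −0.016 Nm | −0.024 Nm | sound | wood |
| C (452, −102) | −0.004 Nm | +0.014 Nm | sound | wood |

- **Confidence in A:** its shift was about 0.056 Nm, a little under the 0.076–0.080 Nm expected for a free ball. It is more than four times the measuring noise and in the right direction.
- **B and C:** both stayed close to the noise, and C's small change ran opposite to what a loose ball would give.
- **Placing:** depth readings put all three valve tops at the height expected for lying flat on the tray floors, inside the walls. The gripper was clear of everything at hand-in.
- **Bystanders and look-alikes:** the tin and jar measured unmoved after the last valve was placed. The bottle, wrench and purple block look unmoved in the last picture; the arm hid the green block there, but it was in place in the picture just before.
- **Unexplained:** B and C, most strongly B, showed a small steady moment about the valve's long axis (−0.03 to −0.06 Nm). I didn't find the cause, and it doesn't affect the verdicts.

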